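# Tip paste cartridges out of the tilt-out bin and lay them on the roller mixer

### The job

Pull the tilt-out bin forward by its side grip to its stop so that its two paste cartridges roll out and come to rest on the ribbed tray, and swing the empty bin back home. Then lay both cartridges lengthwise on the roller mixer, each in its own groove between two rollers, with at least one empty groove between any two cartridges, set down gently, not dropped, so that no roller starts spinning. Let no cartridge fall on the bench, and leave the cartridge already on the mixer and everything else on the bench where it is.

Things in the scene. Friction and masses are not known exactly. Their poses are not given: they have to be found in the camera images.
- cart_a: a white paste cartridge, a smooth rigid cylinder 46 mm in diameter and 92 mm long with a black cap (28 mm across, 12 mm long) on one end, 0.2 to 0.45 kg; origin on its axis at mid-length of the 92 mm body; its own y axis runs along the cylinder, towards the cap. Starts lying in the left (+y) lane of the tilt-out bin, across the bin.
- cart_b: a white paste cartridge, a smooth rigid cylinder 46 mm in diameter and 92 mm long with a black cap (28 mm across, 12 mm long) on one end, 0.2 to 0.45 kg; origin on its axis at mid-length of the 92 mm body; its own y axis runs along the cylinder, towards the cap. Starts lying in the right (-y) lane of the tilt-out bin, across the bin.
- cart_c: a white paste cartridge, a smooth rigid cylinder 46 mm in diameter and 92 mm long with a black cap (28 mm across, 12 mm long) on one end, 0.2 to 0.45 kg; origin on its axis at mid-length of the 92 mm body; its own y axis runs along the cylinder, towards the cap. It already lies on the mixer, in the groove farthest from the robot, and stays there.
- bin_unit: the bin unit, fixed to the bench: grey base 385 mm (x) by 272 mm (y), ribbed tray in front (-x), a 244 mm wide two-lane bin rocking on a hinge behind it. Origin at the centre of its underside, x axis away from the robot, y axis to the left, along the hinge. At home the bin's front rim is 60 mm in front of the hinge and 180 mm above the bench. Tray rails and fence are 57 mm high.
- bin (a joint): tilt of the bin in rad: 0 = home (upright, resting on its stop), 1.257 = pulled fully forward to its front stop. The top of the bin moves towards -x and then down. The hinge is damped (about 0.5 N m s/rad) and has little friction (0.08 N m). The 121 mm front wall of the bin becomes level at 1.05 rad and slopes 12 degrees down to the tray at the stop, where the cartridges roll out over its edge on to the ribs. Empty, it weighs 0.5 kg and stays where it is put at either stop.
- bin_grip (a point): middle of the grip of the bin: a horizontal round rubber bar 16 mm in diameter and 85 mm long, parallel to the unit's y axis, sticking out of the left (+y) side of the bin, its middle 66 mm out from the bin's side wall. It moves with the bin, on an arc of 101 mm radius about bin_hinge: at home it is 15 mm in front of (-x) and 100 mm above the hinge, at the front stop 100 mm in front of and 17 mm above it. It can be taken from above.
- bin_hinge (a point): point on the axis of the bin's hinge, beside the grip (same y in the unit's frame), 75 mm above the bench; the hinge axis is the unit's y axis
- tray_mid (a point): middle of the ribbed tray, at the height of the rib tops (44 mm above the bench). Three round-topped ribs (14 mm across, 40 mm apart) run along the unit's y axis at x = -40, 0 and +40 mm from here, and a landing sheet of the same height leads from the tipped bin's edge (x = +92 mm) to the first of them; a cartridge lies between two of them, its axis about 15 mm above the rib tops.
- mixer: the roller mixer, switched off and fixed to the bench: ivory housing 300 mm (x) by 262 mm (y), six black rollers along its y axis, 28 mm in diameter, 158 mm long, 48 mm apart, their axes 78 mm above the bench. A drive box 104 mm high stands at the +y end of the rollers, a 94 mm high bearing block at the -y end. Origin at the centre of its underside.
- groove1 (a point): groove 1 of 5 between the rollers, counted from the robot's side: the point where the axis of a cartridge lies at mid-length of the rollers when it rests in this groove (28 mm above the roller axes, 14 mm above the roller tops). The groove runs along the mixer's y axis; neighbouring grooves are 48 mm apart along its x axis.
- groove3 (a point): groove 3 of 5 between the rollers, counted from the robot's side: the point where the axis of a cartridge lies at mid-length of the rollers when it rests in this groove (28 mm above the roller axes, 14 mm above the roller tops). The groove runs along the mixer's y axis; neighbouring grooves are 48 mm apart along its x axis.
- groove5 (a point): groove 5 of 5 between the rollers, counted from the robot's side: the point where the axis of a cartridge lies at mid-length of the rollers when it rests in this groove (28 mm above the roller axes, 14 mm above the roller tops). The groove runs along the mixer's y axis; neighbouring grooves are 48 mm apart along its x axis.
- roller1 (a joint): angle in rad of roller 1 of 6, counted from the robot's side; it turns almost freely
- roller2 (a joint): angle in rad of roller 2 of 6, counted from the robot's side; it turns almost freely
- roller3 (a joint): angle in rad of roller 3 of 6, counted from the robot's side; it turns almost freely
- roller4 (a joint): angle in rad of roller 4 of 6, counted from the robot's side; it turns almost freely
- roller5 (a joint): angle in rad of roller 5 of 6, counted from the robot's side; it turns almost freely
- roller6 (a joint): angle in rad of roller 6 of 6, counted from the robot's side; it turns almost freely
- solder_reel: bystander: a reel of solder standing on its flange, 62 mm across and 52 mm high; origin at the centre of its underside
- flux_bottle: bystander: a small brown bottle, 42 mm across and 110 mm high; origin at the centre of its underside
- tip_cleaner: bystander: a black round pot of brass wool, 72 mm across and 50 mm high; origin at the centre of its underside
- screwdriver: bystander: a 190 mm screwdriver lying on the bench
- multimeter: bystander: a black hand multimeter lying on its back, 150 x 75 x 34 mm; origin at the centre of its underside
Things that resemble listed ones, but are neither listed nor needed, are in the scene too. What is shaped like the cart_a but green is not meant.

How it is judged:
By the outcome, as a careful person would: the job done as asked, in the order asked, and still so for the second after the job is handed in, with the robot touching nothing.
It also fails if it takes over 72 s, if anything falls off the work surface, if the arm or the gripper's body presses on something with over 40 N, if the wrist force passes 120 N, or if a joint passes its speed limit or range.

### The arm

A 6-joint arm with a two-finger parallel gripper is mounted at the origin on the work surface. World frame = base frame: x ahead of the robot, y to its left, z up, the work surface at z = 0. Lengths are in m, angles in degrees, forces in N, time in s.
With the tool pointing down it reaches from about 0.35 to 0.875 m from the base axis. Payload 4.2 kg.
Tool frame: the origin (TCP) lies between the finger pads; the fingertips stand 11 mm ahead of it and the grasp point (between the pads) lies 8 mm behind it; z points along the fingers, y is the direction in which the jaws open and shut (so a half turn about z gives the same grasp; the last joint's range is limited). The gripper opens to 87 mm and grips with 3 to 60 N. Pads are 19 mm wide; open, the fingers measure 117 mm over their backs; the gripper's body (75 mm by 190 mm) begins 51 mm behind the grasp point.
Start: joints at [78.472, 22.042, 0.453, 0, -68.411, -14.817], TCP at [0.277, 0.56, 0.234] pointing down, gripper open.
Joint ranges: [-179.83, 179.83], [-69.29, 118.12], [-61.27, 80.66], [-181.25, 117.63], [-171.15, -9.14], [-177.46, 177.46]. Speed limits (degrees/s): [159.86, 159.86, 180, 180, 180, 180].

### API

Orientations are given as a 3x3 rotation matrix whose columns are the frame's x, y, z axes.
In Python, from station import sense, capture, get_calibration, finish_job, search_frame, cut_out gives the robot as it stands.
- The arm moves only by the tool arm_command, never from a script. Its argument "rows" is a list of rows, each an object with "fingers": the opening in per cent of the stroke, from 0 (shut) to 100 (fully open); "travel": the shift along the tool's x, y, z in cm, a list of three; "roll": the turn about the tool's z in degrees. A call has 1 to 10 rows; each row is the pose to reach, as a shift and turn from the pose commanded when the call began, along the tool's axes at that moment; what a row does not reach only later rows make up. A row lasts 1/10 s, in which the tool goes at most 50 mm and 8.59 degrees, less where a joint would pass 70% of its speed; a pose out of reach is approached as far as the arm can. A call with a gripper value outside its range is refused whole. The fingers move at their own pace and stop on an object; the grip force is fixed at half the most. Time passes only in rows, so rows that repeat a pose let the fingers close. It gives the time, the measured TCP pose, the force and the opening at its end, in the units of the state.
- sense(): the state, without advancing time (a new reading comes with each control period).
- capture(name): name is "side" or "top"; returns (picture, depth): 480x640x3 uint8, red, green, blue; 480x640 float32, m along the optical axis (not along the pixel's ray), 0 where there is no reading.
- get_calibration(name): a dict with "fov_y" (degrees; the focal length in pixels is half the picture's height over the tangent of half this angle, whatever the lens; pixels are square), "cx", "cy" (the principal point, pixels), "origin" and "attitude" of the camera in the world. Camera axes: x right, y down, z forward; pixel columns grow to the right and rows downward; lengths in m; the calibration is good to about 2 mm. A picture is of the moment at which its call begins. get_calibration takes no time and is no camera call.
- finish_job(): hands the job in, once; it reports no verdict.
Trained networks look in the newest picture that a camera, given by its name, has taken for a name from the list of things; names that differ only in an ending like _2 or _b are one class to them, and where a whole thing is asked for, a point or a joint stands for the part that bears it (a point fixed in the world has none). Each returns a list of dicts, best first, with "p" (0 to 1); they miss things now and then, are a little off and sometimes report something else, mostly with a low value. They report only what shows in the picture. A call takes as long as a camera call. They do not tell look-alikes from the thing itself.
- search_frame(camera, label): "position" ([x, y, z] in m, in world coordinates, good to about 4 mm: the middle of the surface that is visible of it).
- cut_out(camera, label): "mask" (480x640 bool, what is visible of it).
The state is a dict: "time_s": time; "joints": joint angles; "joint_velocities": joint speeds; "effort": joint torques, N m; "tcp_pos": TCP position; "ee_rot": TCP orientation; "wrist_force": force on the tool from outside, world axes, zero at the start; "moment": the same for the moment, N m; "gripper_width": opening from 0.0 (shut) to 1.0 (fully open).
Only numpy, scipy, OpenCV 4.12 (cv2) and the standard library are available. Lean on these libraries where they do the work, as an engineer would, in place of code of your own. Each camera call takes 0.05 s, during which the arm holds its last target. There are 200 camera calls.

## Working session

There is one attempt and no reset: what is moved stays moved. The work goes in short steps, Python scripts to look and compute and a tool call to move; the robot and the scene stay as the last step left them, time stands still between calls to the robot, and variables do not carry over. Pictures are saved under pics/ and viewed, about 8 in all and at most 12, crops included, and the job is handed in when it is done.

Besides the shell and the picture viewer there is one more tool, called after "Emit:" as name(argument=value, ...) on one line, values as JSON. arm_command: Moves the arm, as the interface text tells. Its arguments: {"type":"object","properties":{"rows":{"type":"array","items":{"type":"object","properties":{"fingers":{"type":"number"},"travel":{"type":"array","items":{"type":"number"}},"roll":{"type":"number"}}}}},"required":["rows"]}

```bash
mkdir -p pics; cat > h.py <<'E'
import numpy as np, cv2
from station import *
def cap(n,f=None):
    p,d=capture(n)
    if f: cv2.imwrite('pics/'+f,p[:,:,::-1])
    return p,d
def pts(n,d):
    c=get_calibration(n); f=240/np.tan(np.radians(c['fov_y'])/2)
    v,u=np.mgrid[0:480,0:640]
    P=np.stack([(u-c['cx'])/f*d,(v-c['cy'])/f*d,d],-1)
    return P@np.array(c['attitude']).T+np.array(c['origin'])
E
python3 - <<'E'
from h import *
s=sense();print(s['time_s'],s['tcp_pos'],np.round(s['ee_rot'],3).tolist(),s['gripper_width'])
ims=[]
for n in('top','side'):
    p,d=cap(n,n+'0.png');np.savez(n+'0.npz',p=p,d=d)
    c=get_calibration(n);print(n,c)
    for l in ['cart_a','bin_unit','bin_grip','mixer','tray_mid'] :
        try:
            for r in search_frame(n,l)[:4]:print(l,round(r['p'],2),np.round(r['position'],3))
        except Exception as e:print(l,e)
print(sense()['time_s'])
E
```

```text
0.0 [0.27706494 0.5595769  0.23247354] [[0.896, -0.444, -0.001], [-0.444, -0.896, -0.002], [0.0, 0.002, -1.0]] 0.9969812365276906
top {'fov_y': 46.89002582960043, 'cx': 324.8558396576196, 'cy': 243.87426572412937, 'origin': array([0.24406053, 0.00618449, 1.41760519]), 'attitude': array([[ 0.10841487, -0.97230568,  0.20704558],
       [-0.99409173, -0.10714162,  0.01738709],
       [ 0.00527763, -0.20770732, -0.97817678]])}
cart_a 0.88 [ 0.675 -0.155  0.118]
cart_a 0.87 [ 0.672 -0.273  0.118]
cart_a 0.81 [ 0.258 -0.389  0.04 ]
cart_a 0.74 [0.636 0.235 0.124]
bin_unit 0.87 [ 0.544 -0.214  0.045]
bin_grip 0.71 [ 0.647 -0.209  0.109]
bin_grip 0.55 [0.415 0.03  0.048]
bin_grip 0.39 [0.518 0.251 0.091]
mixer 0.87 [0.518 0.252 0.09 ]
mixer 0.66 [0.466 0.226 0.097]
mixer 0.39 [ 0.545 -0.212  0.047]
tray_mid 0.78 [ 0.545 -0.213  0.042]
side {'fov_y': 57.632381078704256, 'cx': 314.1392632040279, 'cy': 238.6991516478807, 'origin': array([ 0.21647366, -0.79387162,  0.65737569]), 'attitude': array([[ 0.94050172, -0.17594292,  0.29068989],
       [-0.33977917, -0.49346552,  0.80065092],
       [ 0.00257657, -0.85178393, -0.52388691]])}
cart_a 0.82 [0.633 0.2   0.119]
cart_a 0.75 [ 0.668 -0.258  0.116]
cart_a 0.74 [ 0.244 -0.258  0.039]
cart_a 0.69 [ 0.261 -0.401  0.045]
bin_unit 0.7 [ 0.567 -0.249  0.04 ]
bin_grip 0.8 [ 0.642 -0.217  0.126]
mixer 0.8 [0.515 0.174 0.084]
mixer 0.26 [ 0.424 -0.489  0.047]
tray_mid 0.83 [ 0.57  -0.251  0.043]
0.6
```

View pics/top0.png

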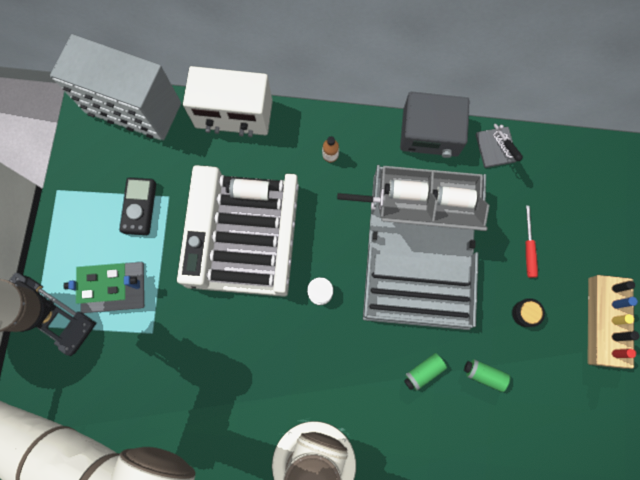

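View pics/side0.png

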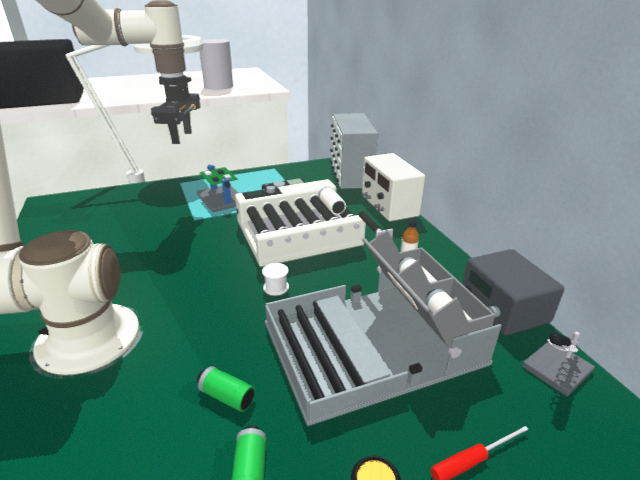

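Top: bin unit right of centre (tray around (420,300), grip bar at (337–375,197)); mixer left (185–298,168–295) with one cartridge in the far groove at (250,188). Reel at (320,291) lies between them. The green cylinders at (427,372) and (488,376) are not wanted.

```bash
cat > loc.py <<'E'
from h import *
def rect(X):
    (c,s,a)=cv2.minAreaRect((X*1000).astype(np.float32)); return np.round(c,1),np.round(s,1),round(a,1)
A={}
for n in('top','side'):
    z=np.load(n+'0.npz');P=pts(n,z['d']);g=z['p'].astype(int);A[n]=(P,g,z['d']>0)
    x,y,h=P[...,0],P[...,1],P[...,2]
    br=g.mean(-1); ok=z['d']>0
    m=ok&(x>.38)&(x<.72)&(y>.07)&(y<.42)&(h>.05)&(h<.135); 
    print(n,'mixer',rect(P[m][:,:2]))
    # rollers
    m=ok&(x>.36)&(x<.7)&(y>.1)&(y<.38)&(h>.084)&(h<.0945)&(br<70)
    k,lab,st,ce=cv2.connectedComponentsWithStats(m.astype(np.uint8))
    for i in range(1,k):
        if st[i,4]>60:
            Q=P[lab==i];r=rect(Q[:,:2]);print(' roller',st[i,4],*r,'zmax',np.round(np.percentile(Q[:,2],90),4))
    # tray ribs
    m=ok&(x>.36)&(x<.62)&(y>-.4)&(y<-.05)&(h>.03)&(h<.052)&(br<(75))
    k,lab,st,ce=cv2.connectedComponentsWithStats(m.astype(np.uint8))
    for i in range(1,k):
        if st[i,4]>60:
            Q=P[lab==i];r=rect(Q[:,:2]);print(' rib',st[i,4],*r,np.round(np.percentile(Q[:,2],90),4))
    m=ok&(x>.36)&(x<.8)&(y>-.4)&(y<-.02)&(h>.03)&(h<.065)
    print('unit',rect(P[m][:,:2]))
    m=ok&(x>.55)&(x<.75)&(y>-.13)&(y<.03)&(h>.12)&(br<60)
    Q=P[m];print('grip',m.sum(),rect(Q[:,:2]),Q.min(0),Q.max(0))
    m=ok&(x>.4)&(x<.55)&(y>-.05)&(y<.08)&(h>.02)&(h<.065);Q=P[m];print('reel',Q.min(0),Q.max(0))
    m=ok&(x>.55)&(x<.8)&(y>-.0)&(y<.12)&(h>.09)&(h<.12);Q=P[m];
    if m.sum():print('bottle?',Q.mean(0))
    m=ok&(x>.55)&(x<.72)&(y>.1)&(y<.36)&(h>.1)&(g.min(-1)>120);Q=P[m];print('cartc',rect(Q[:,:2]),Q[:,2].max())
E
python3 loc.py
```

```text
top mixer (array([541.6, 246.3]), array([303.2, 267.3]), 1.5)
 roller 77 [663.9 175.3] [23.8 23.1] 3.0 zmax 0.0929
 roller 361 [613.3 230.9] [ 24. 139.] 1.7 zmax 0.0935
 roller 414 [564.9 228.9] [ 24.5 137.6] 1.2 zmax 0.0935
 roller 434 [517.3 228.2] [ 24.5 139.1] 1.2 zmax 0.0935
 roller 443 [469.2 227.6] [ 24.2 137.3] 0.5 zmax 0.0931
 roller 460 [421.5 226.6] [ 24.6 138.4] 1.0 zmax 0.0931
 rib 238 [ 470.9 -218.2] [  9.4 245.7] 0.5 0.0465
 rib 452 [ 432.7 -218.8] [ 12.8 245.3] 0.8 0.0466
 rib 459 [ 392.9 -219.3] [ 11.8 247.8] 0.9 0.0467
unit (array([ 552.1, -216.5]), array([377.1, 273.7]), 1.0)
grip 222 (array([633. , -50.9]), array([ 39.8, 126.8]), 22.7) [ 0.61636429 -0.10168825  0.12232288] [0.67582026 0.01264792 0.18773616]
reel [0.40020317 0.00186712 0.04339275] [0.44696779 0.0605998  0.06052995]
bottle? [0.74144096 0.06303535 0.10419759]
cartc (array([620.2, 242. ]), array([138.5, 236.5]), 0.4) 0.1357844337779457
side mixer (array([541.8, 241.7]), array([301.7, 267.6]), 1.5)
 roller 153 [610.3 228.7] [ 18.7 132.5] 1.9 zmax 0.0923
 roller 136 [563.  229.3] [ 17.5 133.8] 1.4 zmax 0.0925
 roller 148 [516.6 227.3] [ 18.7 133.1] 2.7 zmax 0.0924
 roller 177 [468.8 226.3] [ 19.8 133.1] 1.3 zmax 0.0925
 roller 184 [421.2 225.4] [ 19.4 132.5] 1.5 zmax 0.0922
 rib 389 [ 469.5 -217.5] [  7.4 241.7] 1.4 0.0439
 rib 600 [ 432.3 -219.9] [ 11.9 238.2] 0.6 0.0448
 rib 608 [ 392.4 -220.8] [ 11.9 238.8] 0.6 0.0449
unit (array([ 552.2, -219.6]), array([377.3, 277.3]), 0.9)
grip 55 (array([618.8, -30.8]), array([10.6, 79.6]), 7.8) [ 0.61695742 -0.07001144  0.17087506] [0.62944328 0.00932531 0.1828044 ]
reel [ 0.40009406 -0.00151642  0.02044571] [0.44737895 0.06280549 0.05519414]
bottle? [0.6979508  0.07798253 0.09815192]
cartc (array([618.8, 269.8]), array([179.7, 137. ]), 89.6) 0.13129696342108255
```

```bash
python3 - <<'E'
from h import *
for n in('top','side'):
    z=np.load(n+'0.npz');P=pts(n,z['d']);g=z['p'].astype(int).mean(-1)
    x,y,h=P[...,0],P[...,1],P[...,2]
    for lo,hi in((-.075,-.055),(-.055,-.035),(-.035,-.015),(-.015,.012)):
        m=(x>.58)&(x<.68)&(y>lo)&(y<hi)&(h>.15);Q=P[m];print(n,lo,len(Q),np.round(Q.min(0),4),np.round(Q.mean(0),4),np.round(Q.max(0),4))
    m=(x>.5)&(x<.66)&(y>-.34)&(y<-.1)&(h>.172)&(h<.19);Q=P[m];print('rim',np.round(np.percentile(Q,[2,50,98],0),4).tolist())
    c=get_calibration(n)
E
```

```text
top -0.075 53 [ 0.6176 -0.0743  0.1749] [ 0.6246 -0.0643  0.181 ] [ 0.6336 -0.0552  0.1871]
top -0.055 55 [ 0.6181 -0.0546  0.17  ] [ 0.6244 -0.0453  0.1812] [ 0.6328 -0.0356  0.1865]
top -0.035 60 [ 0.6176 -0.0349  0.1735] [ 0.624  -0.0253  0.1808] [ 0.6326 -0.0151  0.1877]
top -0.015 76 [ 0.6164 -0.0149  0.1744] [ 0.6239 -0.0016  0.1807] [0.6326 0.0119 0.1876]
rim [[0.5763, -0.336, 0.1725], [0.5821, -0.2209, 0.1813], [0.6388, -0.1074, 0.1868]]
side -0.075 48 [ 0.6183 -0.0747  0.1718] [ 0.623  -0.0653  0.1798] [ 0.635  -0.0551  0.1841]
side -0.055 39 [ 0.618  -0.0547  0.1709] [ 0.6221 -0.0446  0.1797] [ 0.6292 -0.0358  0.1841]
side -0.035 39 [ 0.6176 -0.0342  0.1709] [ 0.622  -0.0252  0.1798] [ 0.6289 -0.0155  0.1839]
side -0.015 47 [ 0.617  -0.0149  0.169 ] [ 0.6217 -0.0027  0.1795] [0.6292 0.0109 0.184 ]
rim [[0.5766, -0.3391, 0.1728], [0.5816, -0.2475, 0.1811], [0.6412, -0.1091, 0.1871]]
```

Emit:
arm_command(rows=[{"fingers": 60, "travel": [0, 0, -2], "roll": 8}, {"fingers": 60, "travel": [0, 0, -4], "roll": 16}, {"fingers": 60, "travel": [0, 0, -4], "roll": 24}, {"fingers": 60, "travel": [0, 0, -4], "roll": 32}, {"fingers": 60, "travel": [0, 0, -4], "roll": 40}, {"fingers": 60, "travel": [0, 0, -4], "roll": 48}, {"fingers": 60, "travel": [0, 0, -4], "roll": 56}, {"fingers": 60, "travel": [0, 0, -4], "roll": 62.7}, {"fingers": 60, "travel": [0, 0, -4], "roll": 62.7}])

```text
time_s: 1.5
tcp_pos: [0.2773, 0.5601, 0.2736]
ee_rot: [[0.017, -1.0, -0.0], [-1.0, -0.017, 0.0], [-0.0, 0.0, -1.0]]
wrist_force: [-0.1, -0.1, -0.3]
gripper_width: 0.607
```

Emit:
arm_command(rows=[{"fingers": 60, "travel": [59.4, -33.8, 0]}, {"fingers": 60, "travel": [59.4, -33.8, 0]}, {"fingers": 60, "travel": [59.4, -33.8, 0]}, {"fingers": 60, "travel": [59.4, -33.8, 0]}, {"fingers": 60, "travel": [59.4, -33.8, 0]}, {"fingers": 60, "travel": [59.4, -33.8, 0]}, {"fingers": 60, "travel": [59.4, -33.8, 0]}, {"fingers": 60, "travel": [59.4, -33.8, 0]}, {"fingers": 60, "travel": [59.4, -33.8, 0]}, {"fingers": 60, "travel": [59.4, -33.8, 0]}])

```text
validation failed for argument at $.ro...
```

Emit:
arm_command(rows=[{"fingers": 60, "travel": [59.4, -33.8, 0], "roll": 0}, {"fingers": 60, "travel": [59.4, -33.8, 0], "roll": 0}, {"fingers": 60, "travel": [59.4, -33.8, 0], "roll": 0}, {"fingers": 60, "travel": [59.4, -33.8, 0], "roll": 0}, {"fingers": 60, "travel": [59.4, -33.8, 0], "roll": 0}, {"fingers": 60, "travel": [59.4, -33.8, 0], "roll": 0}, {"fingers": 60, "travel": [59.4, -33.8, 0], "roll": 0}, {"fingers": 60, "travel": [59.4, -33.8, 0], "roll": 0}, {"fingers": 60, "travel": [59.4, -33.8, 0], "roll": 0}, {"fingers": 60, "travel": [59.4, -33.8, 0], "roll": 0}])

```text
time_s: 2.5
tcp_pos: [0.5326, 0.1278, 0.274]
ee_rot: [[0.02, -1.0, 0.001], [-1.0, -0.02, 0.0], [-0.0, -0.001, -1.0]]
wrist_force: [1.5, 1.8, 0.6]
gripper_width: 0.603
```

Emit:
arm_command(rows=[{"fingers": 60, "travel": [4, -2.4, 0], "roll": 0}, {"fingers": 60, "travel": [8, -4.8, 0], "roll": 0}, {"fingers": 60, "travel": [12, -7, 0], "roll": 0}, {"fingers": 60, "travel": [14, -8, 0], "roll": 0}, {"fingers": 60, "travel": [14, -8, 0], "roll": 0}, {"fingers": 60, "travel": [14, -8, 0], "roll": 0}])

```text
time_s: 3.1
tcp_pos: [0.614, -0.0093, 0.2732]
ee_rot: [[0.017, -1.0, -0.001], [-1.0, -0.017, 0.0], [-0.0, 0.001, -1.0]]
wrist_force: [0.3, -0.5, -0.4]
gripper_width: 0.598
```

Emit:
arm_command(rows=[{"fingers": 60, "travel": [1.9, -1.1, 1], "roll": 0}, {"fingers": 60, "travel": [1.9, -1.1, 4], "roll": 0}, {"fingers": 60, "travel": [1.9, -1.1, 7], "roll": 0}, {"fingers": 60, "travel": [1.9, -1.1, 9.3], "roll": 0}, {"fingers": 60, "travel": [1.9, -1.1, 10.6], "roll": 0}, {"fingers": 60, "travel": [1.9, -1.1, 10.6], "roll": 0}])

```text
time_s: 3.7
tcp_pos: [0.6242, -0.0268, 0.1659]
ee_rot: [[0.019, -1.0, -0.004], [-1.0, -0.019, -0.0], [0.0, 0.004, -1.0]]
wrist_force: [0.0, -0.9, -0.5]
gripper_width: 0.6
```

```bash
python3 - <<'E'
from h import *
p,d=cap('side');P=pts('side',d);print(sense()['tcp_pos'],sense()['wrist_force'])
cv2.imwrite('pics/s1.png',cv2.resize(p[170:330,300:460,::-1],(640,640))[:600])
E
```

```text
[ 0.62537147 -0.02695486  0.16769817] [-0.29779361 -0.49806635  0.67847004]
```

View pics/s1.png

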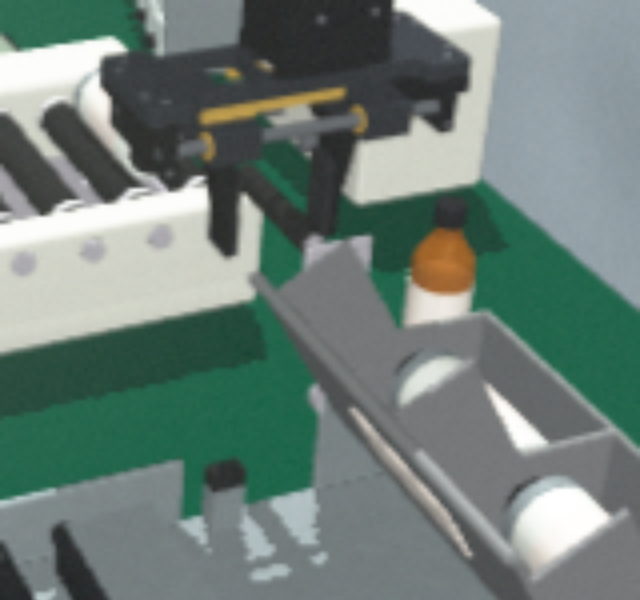

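The fingers straddle the bar (around (265,200) in the crop), with it about midway between them. Closing.

Emit:
arm_command(rows=[{"fingers": 10, "travel": [0, 0, 0], "roll": 0}, {"fingers": 10, "travel": [0, 0, 0], "roll": 0}, {"fingers": 10, "travel": [0, 0, 0], "roll": 0}, {"fingers": 10, "travel": [0, 0, 0], "roll": 0}, {"fingers": 10, "travel": [0, 0, 0], "roll": 0}])

```text
time_s: 4.25
tcp_pos: [0.6255, -0.0278, 0.1679]
ee_rot: [[0.017, -1.0, 0.001], [-1.0, -0.017, 0.0], [-0.0, -0.001, -1.0]]
wrist_force: [0.3, -0.2, -0.4]
gripper_width: 0.232
```

Emit:
arm_command(rows=[{"fingers": 10, "travel": [0, 0, 0], "roll": 0}, {"fingers": 10, "travel": [0, 0, 0], "roll": 0}, {"fingers": 10, "travel": [0, 0.61, 0.11], "roll": 0}, {"fingers": 10, "travel": [0, 1.29, 0.28], "roll": 0}, {"fingers": 10, "travel": [0, 1.96, 0.5], "roll": 0}, {"fingers": 10, "travel": [0, 2.78, 0.84], "roll": 0}, {"fingers": 10, "travel": [0, 3.56, 1.24], "roll": 0}, {"fingers": 10, "travel": [0, 4.3, 1.72], "roll": 0}, {"fingers": 10, "travel": [0, 5.0, 2.25], "roll": 0}, {"fingers": 10, "travel": [0, 5.65, 2.85], "roll": 0}])

```text
time_s: 5.25
tcp_pos: [0.5742, -0.0285, 0.1429]
ee_rot: [[0.019, -1.0, 0.015], [-1.0, -0.019, 0.0], [-0.0, -0.015, -1.0]]
wrist_force: [5.0, 0.0, 7.7]
gripper_width: 0.171
```

Emit:
arm_command(rows=[{"fingers": 10, "travel": [0, 0.48, 0.51], "roll": 0}, {"fingers": 10, "travel": [0, 0.93, 1.06], "roll": 0}, {"fingers": 10, "travel": [0, 1.33, 1.64], "roll": 0}, {"fingers": 10, "travel": [0, 1.69, 2.24], "roll": 0}, {"fingers": 10, "travel": [0, 1.94, 2.71], "roll": 0}, {"fingers": 10, "travel": [0, 2.16, 3.19], "roll": 0}, {"fingers": 10, "travel": [0, 2.35, 3.69], "roll": 0}, {"fingers": 10, "travel": [0, 2.52, 4.19], "roll": 0}, {"fingers": 10, "travel": [0, 2.66, 4.7], "roll": 0}, {"fingers": 10, "travel": [0, 2.77, 5.21], "roll": 0}])

```text
time_s: 6.25
tcp_pos: [0.5423, -0.029, 0.0869]
ee_rot: [[0.017, -1.0, 0.002], [-1.0, -0.017, 0.0], [-0.0, -0.002, -1.0]]
wrist_force: [4.7, -0.0, 1.6]
gripper_width: 0.166
```

Now press a few mm to the stop and wait for the cartridges to roll.

Emit:
arm_command(rows=[{"fingers": 10, "travel": [0, 0.05, 0.3], "roll": 0}, {"fingers": 10, "travel": [0, 0.05, 0.5], "roll": 0}, {"fingers": 10, "travel": [0, 0.05, 0.5], "roll": 0}, {"fingers": 10, "travel": [0, 0.05, 0.5], "roll": 0}, {"fingers": 10, "travel": [0, 0.05, 0.5], "roll": 0}, {"fingers": 10, "travel": [0, 0.05, 0.5], "roll": 0}, {"fingers": 10, "travel": [0, 0.05, 0.5], "roll": 0}, {"fingers": 10, "travel": [0, 0.05, 0.5], "roll": 0}])

```text
time_s: 7.05
tcp_pos: [0.541, -0.0291, 0.0811]
ee_rot: [[0.017, -1.0, 0.0], [-1.0, -0.017, 0.0], [-0.0, -0.0, -1.0]]
wrist_force: [5.5, -0.7, -0.9]
gripper_width: 0.164
```

```bash
python3 - <<'E'
from h import *
s=sense();print(s['tcp_pos'],s['wrist_force'])
p,d=cap('side');cv2.imwrite('pics/s2.png',cv2.resize(p[140:460,220:620,::-1],(750,600)))
p,d=cap('top');
for r in search_frame('top','cart_a')[:5]:print(round(r['p'],2),np.round(r['position'],3))
E
```

```text
[ 0.54103522 -0.02905199  0.08114509] [ 5.53484455 -0.74001018 -0.86344267]
0.91 [ 0.258 -0.392  0.043]
0.68 [0.636 0.236 0.125]
0.68 [ 0.246 -0.244  0.046]
0.65 [ 0.451 -0.276  0.078]
0.64 [ 0.451 -0.158  0.08 ]
```

View pics/s2.png

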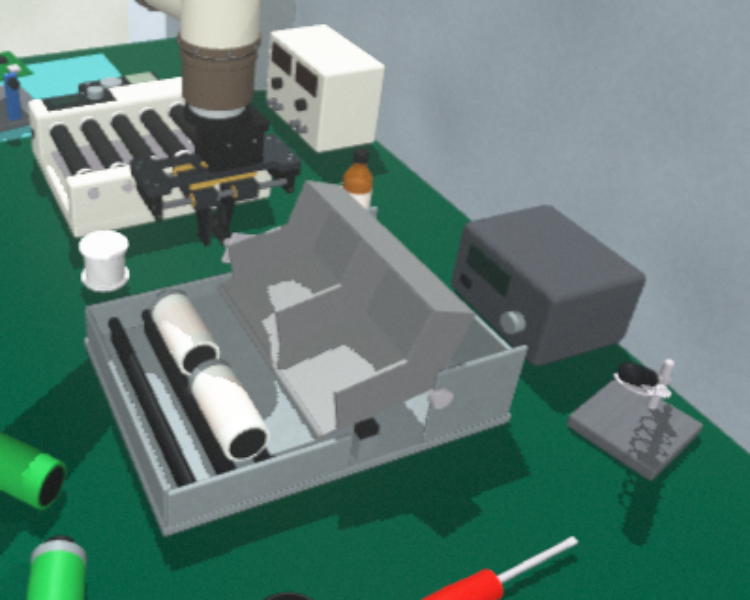

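Both cartridges lie on the ribs between ribs 2 and 3 (crop (185,330) and (230,410)), and the bin is empty at its front stop. Swinging it back.

Emit:
arm_command(rows=[{"fingers": 10, "travel": [0, -0.1, -0.5], "roll": 0}, {"fingers": 10, "travel": [0, -0.26, -1.11], "roll": 0}, {"fingers": 10, "travel": [0, -0.6, -2.11], "roll": 0}, {"fingers": 10, "travel": [0, -1.05, -3.07], "roll": 0}, {"fingers": 10, "travel": [0, -1.59, -3.98], "roll": 0}, {"fingers": 10, "travel": [0, -2.23, -4.82], "roll": 0}, {"fingers": 10, "travel": [0, -2.95, -5.6], "roll": 0}, {"fingers": 10, "travel": [0, -3.74, -6.29], "roll": 0}, {"fingers": 10, "travel": [0, -4.61, -6.9], "roll": 0}, {"fingers": 10, "travel": [0, -5.54, -7.41], "roll": 0}])

```text
time_s: 8.2
tcp_pos: [0.5893, -0.0282, 0.1483]
ee_rot: [[0.013, -1.0, -0.021], [-1.0, -0.013, 0.001], [-0.001, 0.021, -1.0]]
wrist_force: [-2.5, 1.1, -15.9]
gripper_width: 0.163
```

Emit:
arm_command(rows=[{"fingers": 10, "travel": [0, -0.8, -0.35], "roll": 0}, {"fingers": 10, "travel": [0, -1.5, -0.6], "roll": 0}, {"fingers": 10, "travel": [0, -2.2, -0.8], "roll": 0}, {"fingers": 10, "travel": [0, -2.8, -0.9], "roll": 0}, {"fingers": 10, "travel": [0, -3.1, -0.9], "roll": 0}, {"fingers": 10, "travel": [0, -3.2, -0.9], "roll": 0}, {"fingers": 10, "travel": [0, -3.2, -0.9], "roll": 0}, {"fingers": 10, "travel": [0, -3.2, -0.9], "roll": 0}])

```text
time_s: 9.0
tcp_pos: [0.6252, -0.0276, 0.1639]
ee_rot: [[0.016, -1.0, -0.007], [-1.0, -0.016, 0.0], [-0.0, 0.007, -1.0]]
wrist_force: [-6.7, 2.4, -18.1]
gripper_width: 0.172
```

Emit:
arm_command(rows=[{"fingers": 55, "travel": [0, 0, 0], "roll": 0}, {"fingers": 55, "travel": [0, 0.3, 0], "roll": 0}, {"fingers": 55, "travel": [0, 0.3, 0], "roll": 0}, {"fingers": 55, "travel": [0, 0.3, 0], "roll": 0}, {"fingers": 60, "travel": [0, 0.3, -2], "roll": 0}, {"fingers": 70, "travel": [0, 0.3, -5], "roll": 0}, {"fingers": 100, "travel": [0, 0.3, -9], "roll": 0}, {"fingers": 100, "travel": [0, 0.3, -12], "roll": 0}, {"fingers": 100, "travel": [0, 0.3, -12], "roll": 0}])

```text
time_s: 9.9
tcp_pos: [0.6289, -0.0281, 0.2937]
ee_rot: [[0.018, -1.0, 0.017], [-1.0, -0.018, 0.0], [0.0, -0.017, -1.0]]
wrist_force: [0.2, 0.0, 0.5]
gripper_width: 0.875
```

```bash
cat > carts.py <<'E'
from h import *
import sys
P0=np.load('top0.npz')
for n in('side','top'):
    p,d=cap(n); P=pts(n,d);x,y,h=P[...,0],P[...,1],P[...,2]
    g=p.astype(int)
    np.savez(n+'1.npz',p=p,d=d)
    m=(d>0)&(x>.36)&(x<.52)&(y>-.36)&(y<-.085)&(h>.055)&(h<.1)&(g.min(-1)>110)
    k,lab,st,ce=cv2.connectedComponentsWithStats(cv2.erode(m.astype(np.uint8),np.ones((2,2))))
    for i in range(1,k):
        if st[i,4]>60:
            Q=P[lab==i];c,s,a=cv2.minAreaRect((Q[:,:2]*1000).astype(np.float32));T=Q[Q[:,2]>np.percentile(Q[:,2],80)]
            print(n,st[i,4],np.round(c,1),np.round(s,1),round(a,1),'top',np.round(T.mean(0),4),'y',np.round(np.percentile(Q[:,1],[1,99]),4))
    m=(d>0)&(x>.57)&(x<.66)&(y>-.06)&(y<0)&(h>.16)&(h<.19)
    print('bar',P[m].mean(0) if m.any() else None)
    for r in search_frame(n,'cart_a')[:6]:print(round(r['p'],2),np.round(r['position'],3))
print(sense()['time_s'])
E
python3 carts.py
```

```text
side 1682 [ 453. -209.] [ 46.1 243.5] 0.5 top [ 0.4538 -0.2408  0.0831] y [-0.3296 -0.1234]
side 174 [ 428.2 -353.8] [ 33.7 134.4] 76.4 top [ 0.4081 -0.3511  0.0585] y [-0.3567 -0.3234]
bar [ 0.6220488  -0.03056321  0.17959067]
0.81 [ 0.262 -0.404  0.04 ]
0.76 [ 0.449 -0.302  0.077]
0.76 [ 0.245 -0.261  0.041]
0.71 [0.634 0.198 0.116]
0.63 [ 0.445 -0.181  0.072]
0.4 [ 0.566 -0.504  0.022]
top 584 [ 450.1 -164.9] [88.9 41.3] 89.5 top [ 0.4525 -0.1663  0.0849] y [-0.2084 -0.1215]
top 609 [ 452.7 -282.3] [43.3 90.6] 3.3 top [ 0.4548 -0.2807  0.0849] y [-0.3256 -0.2388]
bar None
0.97 [ 0.247 -0.243  0.043]
0.86 [ 0.45  -0.161  0.077]
0.63 [ 0.449 -0.275  0.08 ]
0.56 [0.636 0.261 0.126]
10.1
```

Emit:
arm_command(rows=[{"fingers": 80, "travel": [3, 4, 0], "roll": 0}, {"fingers": 80, "travel": [6, 8, 0], "roll": 0}, {"fingers": 80, "travel": [9, 12, 0], "roll": 0}, {"fingers": 80, "travel": [11.5, 15.5, 0], "roll": 0}, {"fingers": 80, "travel": [13.5, 17.8, 2], "roll": 0}, {"fingers": 80, "travel": [13.5, 17.9, 6], "roll": 0}, {"fingers": 80, "travel": [13.5, 17.9, 10], "roll": 0}, {"fingers": 80, "travel": [13.5, 17.9, 14], "roll": 0}, {"fingers": 80, "travel": [13.5, 17.9, 16], "roll": 0}, {"fingers": 80, "travel": [13.5, 17.9, 16], "roll": 0}])

```text
time_s: 11.1
tcp_pos: [0.4456, -0.1657, 0.1215]
ee_rot: [[0.016, -1.0, -0.009], [-1.0, -0.016, 0.001], [-0.001, 0.009, -1.0]]
wrist_force: [0.2, 0.2, -0.0]
gripper_width: 0.802
```

Emit:
arm_command(rows=[{"fingers": 80, "travel": [0, 0, 0], "roll": 0}, {"fingers": 80, "travel": [0, 0, 0], "roll": 0}])

```text
time_s: 11.3
tcp_pos: [0.4496, -0.1659, 0.1263]
ee_rot: [[0.017, -1.0, 0.003], [-1.0, -0.017, -0.001], [0.001, -0.003, -1.0]]
wrist_force: [-0.0, -0.1, -0.3]
gripper_width: 0.8
```

Emit:
arm_command(rows=[{"fingers": 80, "travel": [0, -0.25, 2], "roll": 0}, {"fingers": 80, "travel": [0, -0.25, 4.5], "roll": 0}, {"fingers": 80, "travel": [0, -0.25, 6], "roll": 0}, {"fingers": 80, "travel": [0, -0.25, 6.5], "roll": 0}, {"fingers": 80, "travel": [0, -0.25, 6.5], "roll": 0}, {"fingers": 80, "travel": [0, -0.25, 6.5], "roll": 0}])

```text
time_s: 11.9
tcp_pos: [0.4521, -0.1658, 0.0613]
ee_rot: [[0.017, -1.0, 0.003], [-1.0, -0.017, -0.0], [0.0, -0.003, -1.0]]
wrist_force: [0.0, -0.4, -0.6]
gripper_width: 0.799
```

Emit:
arm_command(rows=[{"fingers": 40, "travel": [0, 0, 0], "roll": 0}, {"fingers": 40, "travel": [0, 0, 0], "roll": 0}, {"fingers": 40, "travel": [0, 0, 0], "roll": 0}, {"fingers": 40, "travel": [0, 0, 0], "roll": 0}, {"fingers": 40, "travel": [0, 0, 0], "roll": 0}, {"fingers": 40, "travel": [0, 0, 0], "roll": 0}, {"fingers": 40, "travel": [0, 0, -0.5], "roll": 0}, {"fingers": 40, "travel": [0, 0, -2], "roll": 0}, {"fingers": 40, "travel": [0, 0, -4], "roll": 0}, {"fingers": 40, "travel": [0, 0, -4], "roll": 0}])

```text
time_s: 12.9
tcp_pos: [0.4512, -0.1658, 0.1015]
ee_rot: [[0.017, -1.0, 0.002], [-1.0, -0.017, -0.0], [0.0, -0.002, -1.0]]
wrist_force: [1.3, -0.5, -2.2]
gripper_width: 0.52
```

Emit:
arm_command(rows=[{"fingers": 40, "travel": [-1, -0.2, -3], "roll": 0}, {"fingers": 40, "travel": [-4, -1, -6], "roll": 0}, {"fingers": 40, "travel": [-8, -2, -8], "roll": 0}, {"fingers": 40, "travel": [-13, -3.2, -8], "roll": 0}, {"fingers": 40, "travel": [-18, -4.4, -8], "roll": 0}, {"fingers": 40, "travel": [-23, -5.6, -8], "roll": 0}, {"fingers": 40, "travel": [-28, -6.8, -8], "roll": 0}, {"fingers": 40, "travel": [-33, -8.1, -8], "roll": 0}, {"fingers": 40, "travel": [-37, -9.1, -8], "roll": 0}, {"fingers": 40, "travel": [-39, -9.6, -8], "roll": 0}])

```text
time_s: 13.9
tcp_pos: [0.5399, 0.2292, 0.1778]
ee_rot: [[0.019, -1.0, -0.003], [-1.0, -0.019, -0.001], [0.001, 0.003, -1.0]]
wrist_force: [0.1, -1.0, -2.7]
gripper_width: 0.52
```

Emit:
arm_command(rows=[{"fingers": 40, "travel": [-0.3, 0, 0], "roll": 0}, {"fingers": 40, "travel": [-0.3, 0, 0], "roll": 0}, {"fingers": 40, "travel": [-0.3, 0, 0], "roll": 0}])

```text
time_s: 14.2
tcp_pos: [0.5394, 0.2273, 0.1792]
ee_rot: [[0.015, -1.0, -0.002], [-1.0, -0.015, -0.001], [0.001, 0.002, -1.0]]
wrist_force: [-0.5, -0.7, -2.8]
gripper_width: 0.518
```

```bash
cat > held.py <<'E'
from h import *
s=sense();t=s['tcp_pos'];print(t,s['wrist_force'],s['time_s'])
for n in('side','top'):
    p,d=cap(n,n+'h%d.png'%int(s['time_s']*10));P=pts(n,d);x,y,h=P[...,0],P[...,1],P[...,2]
    m=(d>0)&(abs(x-t[0])<.03)&(abs(y-t[1])<.07)&(abs(h-t[2])<.03)&(p.min(-1)>90);Q=P[m]
    if len(Q)>30:print(n,len(Q),'x',np.percentile(Q[:,0],[2,98])-t[0],'y',np.percentile(Q[:,1],[2,98]),'z',np.percentile(Q[:,2],[2,98])-t[2])
E
python3 held.py
```

```text
[0.53943864 0.22727145 0.17919229] [-0.47182944 -0.68101676 -2.81089463] 14.2
side 317 x [-0.02355105  0.02116033] y [0.17921733 0.26878188] z [-0.01979811  0.02305378]
top 248 x [-0.0209208  0.0202632] y [0.18264089 0.2733506 ] z [0.00250672 0.02632065]
```

Emit:
arm_command(rows=[{"fingers": 40, "travel": [0, -0.14, 2], "roll": 0}, {"fingers": 40, "travel": [0, -0.14, 4], "roll": 0}, {"fingers": 40, "travel": [0, -0.14, 5.5], "roll": 0}, {"fingers": 40, "travel": [0, -0.14, 6.3], "roll": 0}, {"fingers": 40, "travel": [0, -0.14, 6.6], "roll": 0}, {"fingers": 40, "travel": [0, -0.14, 6.7], "roll": 0}, {"fingers": 40, "travel": [0, -0.14, 6.7], "roll": 0}, {"fingers": 40, "travel": [0, -0.14, 6.7], "roll": 0}])

```text
time_s: 15.1
tcp_pos: [0.5422, 0.2291, 0.1139]
ee_rot: [[0.017, -1.0, 0.001], [-1.0, -0.017, 0.001], [-0.001, -0.001, -1.0]]
wrist_force: [-0.9, 0.2, -2.6]
gripper_width: 0.519
```

Emit:
arm_command(rows=[{"fingers": 40, "travel": [0, 0.1, 0.1], "roll": 0}, {"fingers": 40, "travel": [0, 0.1, 0.2], "roll": 0}, {"fingers": 40, "travel": [0, 0.1, 0.3], "roll": 0}, {"fingers": 40, "travel": [0, 0.1, 0.4], "roll": 0}, {"fingers": 40, "travel": [0, 0.1, 0.4], "roll": 0}, {"fingers": 40, "travel": [0, 0.1, 0.4], "roll": 0}])

```text
time_s: 15.7
tcp_pos: [0.541, 0.2289, 0.1092]
ee_rot: [[0.017, -1.0, 0.001], [-1.0, -0.017, 0.0], [-0.0, -0.001, -1.0]]
wrist_force: [0.7, -0.1, -2.4]
gripper_width: 0.522
```

Emit:
arm_command(rows=[{"fingers": 40, "travel": [0, 0, 0.05], "roll": 0}, {"fingers": 40, "travel": [0, 0, 0.1], "roll": 0}, {"fingers": 40, "travel": [0, 0, 0.1], "roll": 0}, {"fingers": 40, "travel": [0, 0, 0.1], "roll": 0}])

```text
time_s: 16.1
tcp_pos: [0.5416, 0.229, 0.1087]
ee_rot: [[0.017, -1.0, 0.002], [-1.0, -0.017, 0.001], [-0.001, -0.002, -1.0]]
wrist_force: [2.6, -1.2, 0.5]
gripper_width: 0.525
```

Emit:
arm_command(rows=[{"fingers": 40, "travel": [0, 0, -0.2], "roll": 0}, {"fingers": 40, "travel": [0, -0.1, -0.2], "roll": 0}, {"fingers": 40, "travel": [0, -0.1, -0.2], "roll": 0}, {"fingers": 40, "travel": [0, -0.1, -0.1], "roll": 0}, {"fingers": 40, "travel": [0, -0.1, 0], "roll": 0}, {"fingers": 40, "travel": [0, -0.1, 0], "roll": 0}, {"fingers": 40, "travel": [0, -0.1, 0], "roll": 0}])

```text
time_s: 16.8
tcp_pos: [0.5422, 0.2288, 0.1083]
ee_rot: [[0.017, -1.0, 0.001], [-1.0, -0.017, 0.0], [-0.0, -0.001, -1.0]]
wrist_force: [2.1, -1.1, -1.2]
gripper_width: 0.52
```

Emit:
arm_command(rows=[{"fingers": 40, "travel": [0, 0, -0.15], "roll": 0}, {"fingers": 40, "travel": [0, -0.1, -0.15], "roll": 0}, {"fingers": 40, "travel": [0, -0.1, -0.15], "roll": 0}, {"fingers": 40, "travel": [0, -0.1, -0.05], "roll": 0}, {"fingers": 40, "travel": [0, -0.1, 0.05], "roll": 0}, {"fingers": 40, "travel": [0, -0.1, 0.05], "roll": 0}, {"fingers": 40, "travel": [0, -0.1, 0.05], "roll": 0}])

```text
time_s: 17.5
tcp_pos: [0.543, 0.229, 0.1077]
ee_rot: [[0.017, -1.0, 0.001], [-1.0, -0.017, 0.0], [-0.0, -0.001, -1.0]]
wrist_force: [1.4, -0.5, -2.5]
gripper_width: 0.522
```

Emit:
arm_command(rows=[{"fingers": 40, "travel": [0, 0, 0.05], "roll": 0}, {"fingers": 40, "travel": [0, 0, 0.1], "roll": 0}, {"fingers": 40, "travel": [0, 0, 0.1], "roll": 0}, {"fingers": 40, "travel": [0, 0, 0.1], "roll": 0}])

```text
time_s: 17.9
tcp_pos: [0.5432, 0.229, 0.1074]
ee_rot: [[0.017, -1.0, 0.001], [-1.0, -0.017, 0.0], [-0.0, -0.001, -1.0]]
wrist_force: [-0.5, -0.9, 4.2]
gripper_width: 0.521
```

Emit:
arm_command(rows=[{"fingers": 40, "travel": [0, 0, -0.05], "roll": 0}, {"fingers": 54, "travel": [0, 0, -0.05], "roll": 0}, {"fingers": 57, "travel": [0, 0, -0.05], "roll": 0}, {"fingers": 62, "travel": [0, 0, -0.05], "roll": 0}, {"fingers": 70, "travel": [0, 0, -0.05], "roll": 0}, {"fingers": 75, "travel": [0, 0, -0.05], "roll": 0}, {"fingers": 75, "travel": [0, 0, -1], "roll": 0}, {"fingers": 75, "travel": [0, 0, -4], "roll": 0}, {"fingers": 75, "travel": [0, 0, -8], "roll": 0}, {"fingers": 75, "travel": [0, 0, -9], "roll": 0}])

```text
time_s: 18.9
tcp_pos: [0.5452, 0.2301, 0.2023]
ee_rot: [[0.018, -1.0, 0.009], [-1.0, -0.018, 0.005], [-0.004, -0.009, -1.0]]
wrist_force: [0.8, 1.0, 0.6]
gripper_width: 0.75
```

Emit:
arm_command(rows=[{"fingers": 80, "travel": [4, 0.8, 0], "roll": 0}, {"fingers": 80, "travel": [9, 1.8, 0], "roll": 0}, {"fingers": 80, "travel": [14, 2.8, 0], "roll": 0}, {"fingers": 80, "travel": [19, 3.8, 0], "roll": 0}, {"fingers": 80, "travel": [24, 4.8, 0], "roll": 0}, {"fingers": 80, "travel": [29, 5.8, 0], "roll": 0}, {"fingers": 80, "travel": [34, 6.8, 0], "roll": 0}, {"fingers": 80, "travel": [39, 7.8, 0], "roll": 0}, {"fingers": 80, "travel": [44, 8.8, 0], "roll": 0}, {"fingers": 80, "travel": [48, 9.5, 0], "roll": 0}])

```text
time_s: 19.9
tcp_pos: [0.455, -0.2545, 0.1972]
ee_rot: [[0.017, -1.0, 0.001], [-1.0, -0.017, -0.0], [0.0, -0.001, -1.0]]
wrist_force: [1.2, 0.3, 0.0]
gripper_width: 0.8
```

Emit:
arm_command(rows=[{"fingers": 80, "travel": [2, 0.3, 0], "roll": 0}, {"fingers": 80, "travel": [3, 0.5, 3], "roll": 0}, {"fingers": 80, "travel": [3, 0.5, 6], "roll": 0}, {"fingers": 80, "travel": [3, 0.5, 7], "roll": 0}, {"fingers": 80, "travel": [3, 0.5, 7], "roll": 0}, {"fingers": 80, "travel": [3, 0.5, 7], "roll": 0}])

```text
time_s: 20.5
tcp_pos: [0.4523, -0.2828, 0.1277]
ee_rot: [[0.018, -1.0, 0.002], [-1.0, -0.018, -0.001], [0.001, -0.002, -1.0]]
wrist_force: [0.1, 0.0, 1.1]
gripper_width: 0.803
```

```bash
python3 - <<'E'
from h import *
s=sense();print(s['tcp_pos'],s['time_s'])
p,d=cap('top','t3.png');P=pts('top',d);x,y,h=P[...,0],P[...,1],P[...,2]
m=(d>0)&(x>.4)&(x<.52)&(y>-.36)&(y<-.21)&(h>.06)&(h<.09)&(p.min(-1)>110);Q=P[m]
if len(Q):print('B',len(Q),np.percentile(Q,[2,50,98],0))
m=(d>0)&(x>.5)&(x<.58)&(y>.15)&(y<.3)&(h>.1)&(h<.14)&(p.min(-1)>110);Q=P[m]
print('A',len(Q),np.percentile(Q,[2,50,98],0))
cv2.imwrite('pics/t3c.png',cv2.resize(p[140:340,160:500,::-1],(800,470)))
E
```

```text
[ 0.45226203 -0.28279322  0.12774577] 20.5
B 425 [[ 0.43293239 -0.32429773  0.06296723]
 [ 0.44801818 -0.26252792  0.07856948]
 [ 0.47536763 -0.23581781  0.08595629]]
A 705 [[0.52080315 0.18513669 0.1088076 ]
 [0.53885125 0.22817761 0.12555516]
 [0.56295383 0.27319523 0.13282523]]
```

View pics/t3c.png

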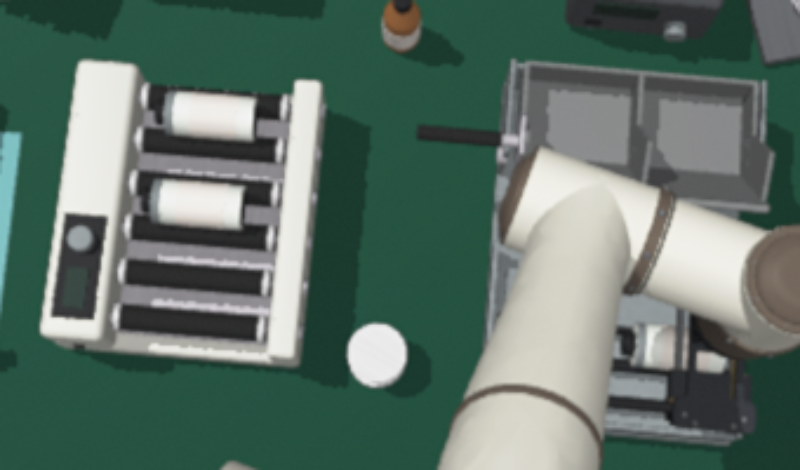

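The picture shows cart_a lying in groove 3 (crop (197,204)), one empty groove below cart_c (210,115). The bin is empty and home, and cart_b is still on the tray under the gripper (670,345).

Emit:
arm_command(rows=[{"fingers": 80, "travel": [0, -0.15, 2], "roll": 0}, {"fingers": 80, "travel": [0, -0.15, 4.5], "roll": 0}, {"fingers": 80, "travel": [0, -0.15, 6], "roll": 0}, {"fingers": 80, "travel": [0, -0.15, 6.65], "roll": 0}, {"fingers": 80, "travel": [0, -0.15, 6.65], "roll": 0}, {"fingers": 80, "travel": [0, -0.15, 6.65], "roll": 0}])

```text
time_s: 21.15
tcp_pos: [0.4539, -0.2829, 0.0613]
ee_rot: [[0.017, -1.0, 0.002], [-1.0, -0.017, -0.001], [0.001, -0.002, -1.0]]
wrist_force: [-0.3, -0.6, 0.3]
gripper_width: 0.798
```

Emit:
arm_command(rows=[{"fingers": 40, "travel": [0, 0, 0], "roll": 0}, {"fingers": 40, "travel": [0, 0, 0], "roll": 0}, {"fingers": 40, "travel": [0, 0, 0], "roll": 0}, {"fingers": 40, "travel": [0, 0, 0], "roll": 0}, {"fingers": 40, "travel": [0, 0, 0], "roll": 0}, {"fingers": 40, "travel": [0, 0, 0], "roll": 0}, {"fingers": 40, "travel": [0, 0, -0.5], "roll": 0}, {"fingers": 40, "travel": [0, 0, -2], "roll": 0}, {"fingers": 40, "travel": [0, 0, -4], "roll": 0}, {"fingers": 40, "travel": [0, 0, -4], "roll": 0}])

```text
time_s: 22.15
tcp_pos: [0.4529, -0.283, 0.1016]
ee_rot: [[0.017, -1.0, 0.002], [-1.0, -0.017, -0.001], [0.001, -0.002, -1.0]]
wrist_force: [1.0, 0.1, -3.1]
gripper_width: 0.523
```

Emit:
arm_command(rows=[{"fingers": 40, "travel": [-1, 0, -3], "roll": 0}, {"fingers": 40, "travel": [-4, 0, -6], "roll": 0}, {"fingers": 40, "travel": [-8, 0, -8], "roll": 0}, {"fingers": 40, "travel": [-13, 0, -8], "roll": 0}, {"fingers": 40, "travel": [-18, -0.1, -8], "roll": 0}, {"fingers": 40, "travel": [-23, -0.1, -8], "roll": 0}, {"fingers": 40, "travel": [-28, -0.2, -8], "roll": 0}, {"fingers": 40, "travel": [-33, -0.2, -8], "roll": 0}, {"fingers": 40, "travel": [-38, -0.2, -8], "roll": 0}, {"fingers": 40, "travel": [-42, -0.3, -8], "roll": 0}])

```text
time_s: 23.15
tcp_pos: [0.4469, 0.1389, 0.1787]
ee_rot: [[0.017, -1.0, -0.003], [-1.0, -0.017, -0.001], [0.001, 0.003, -1.0]]
wrist_force: [1.3, 0.2, -2.5]
gripper_width: 0.519
```

Emit:
arm_command(rows=[{"fingers": 40, "travel": [-4, 0, 0], "roll": 0}, {"fingers": 40, "travel": [-7, 0, 0], "roll": 0}, {"fingers": 40, "travel": [-9, 0, 0], "roll": 0}, {"fingers": 40, "travel": [-9, 0, 0], "roll": 0}, {"fingers": 40, "travel": [-9, 0, 0], "roll": 0}, {"fingers": 40, "travel": [-9, 0, 0], "roll": 0}])

```text
time_s: 23.75
tcp_pos: [0.4465, 0.2259, 0.1791]
ee_rot: [[0.016, -1.0, -0.002], [-1.0, -0.016, -0.002], [0.002, 0.002, -1.0]]
wrist_force: [0.4, 0.5, -2.7]
gripper_width: 0.514
```

```bash
python3 held.py
```

```text
[0.44648946 0.22593356 0.17913886] [ 0.35130867  0.52576545 -2.71246417] 23.75
side 336 x [-0.02287961  0.02099057] y [0.17752467 0.26652556] z [-0.01931457  0.02268427]
top 249 x [-0.02089615  0.02150937] y [0.18036107 0.24950018] z [-0.0008305   0.02639299]
```

Emit:
arm_command(rows=[{"fingers": 40, "travel": [0, 0, 2], "roll": 0}, {"fingers": 40, "travel": [0, 0, 4], "roll": 0}, {"fingers": 40, "travel": [0, 0, 5.5], "roll": 0}, {"fingers": 40, "travel": [0, 0, 6.3], "roll": 0}, {"fingers": 40, "travel": [0, 0, 6.6], "roll": 0}, {"fingers": 40, "travel": [0, 0, 6.8], "roll": 0}, {"fingers": 40, "travel": [0, 0, 6.8], "roll": 0}, {"fingers": 40, "travel": [0, 0, 6.8], "roll": 0}, {"fingers": 40, "travel": [0, 0, 6.8], "roll": 0}])

```text
time_s: 24.75
tcp_pos: [0.4475, 0.2276, 0.1126]
ee_rot: [[0.017, -1.0, 0.001], [-1.0, -0.017, 0.001], [-0.001, -0.001, -1.0]]
wrist_force: [0.5, 0.1, -2.8]
gripper_width: 0.523
```

Emit:
arm_command(rows=[{"fingers": 40, "travel": [0, 0, 0.15], "roll": 0}, {"fingers": 40, "travel": [0, 0, 0.3], "roll": 0}, {"fingers": 40, "travel": [0, 0, 0.4], "roll": 0}, {"fingers": 40, "travel": [0, 0, 0.45], "roll": 0}, {"fingers": 40, "travel": [0, 0, 0.45], "roll": 0}, {"fingers": 40, "travel": [0, 0, 0.45], "roll": 0}])

```text
time_s: 25.35
tcp_pos: [0.4473, 0.2272, 0.1076]
ee_rot: [[0.017, -1.0, 0.0], [-1.0, -0.017, -0.0], [0.0, -0.0, -1.0]]
wrist_force: [0.1, -1.2, -1.2]
gripper_width: 0.518
```

Emit:
arm_command(rows=[{"fingers": 40, "travel": [0, 0, 0.05], "roll": 0}, {"fingers": 40, "travel": [0, 0, 0.05], "roll": 0}, {"fingers": 40, "travel": [0, 0, 0.05], "roll": 0}])

```text
time_s: 25.65
tcp_pos: [0.4474, 0.2272, 0.1075]
ee_rot: [[0.017, -1.0, 0.0], [-1.0, -0.017, -0.0], [0.0, -0.0, -1.0]]
wrist_force: [-0.7, -2.2, 2.5]
gripper_width: 0.517
```

Emit:
arm_command(rows=[{"fingers": 40, "travel": [0, 0, -0.02], "roll": 0}, {"fingers": 54, "travel": [0, 0, -0.03], "roll": 0}, {"fingers": 57, "travel": [0, 0, -0.03], "roll": 0}, {"fingers": 62, "travel": [0, 0, -0.03], "roll": 0}, {"fingers": 70, "travel": [0, 0, -0.05], "roll": 0}, {"fingers": 75, "travel": [0, 0, -0.05], "roll": 0}, {"fingers": 75, "travel": [0, 0, -1], "roll": 0}, {"fingers": 75, "travel": [0, 0, -4], "roll": 0}, {"fingers": 75, "travel": [0, 0, -8], "roll": 0}, {"fingers": 75, "travel": [0, 0, -9], "roll": 0}])

```text
time_s: 26.65
tcp_pos: [0.4495, 0.2288, 0.2022]
ee_rot: [[0.018, -1.0, 0.008], [-1.0, -0.018, 0.005], [-0.005, -0.008, -1.0]]
wrist_force: [0.5, 0.8, -0.1]
gripper_width: 0.744
```

Emit:
arm_command(rows=[{"fingers": 75, "travel": [3, 0, -2], "roll": 0}, {"fingers": 75, "travel": [8, 0, -4], "roll": 0}, {"fingers": 75, "travel": [13, 0, -4], "roll": 0}, {"fingers": 75, "travel": [18, 0, -4], "roll": 0}, {"fingers": 75, "travel": [22, 0, -4], "roll": 0}, {"fingers": 75, "travel": [24, 0, -4], "roll": 0}, {"fingers": 75, "travel": [24, 0, -4], "roll": 0}, {"fingers": 75, "travel": [24, 0, -4], "roll": 0}, {"fingers": 75, "travel": [24, 0, -4], "roll": 0}, {"fingers": 75, "travel": [24, 0, -4], "roll": 0}])

```text
time_s: 27.65
tcp_pos: [0.4514, -0.0118, 0.2371]
ee_rot: [[0.018, -1.0, 0.0], [-1.0, -0.018, 0.0], [-0.0, -0.0, -1.0]]
wrist_force: [0.6, -0.1, -0.2]
gripper_width: 0.75
```

```bash
python3 - <<'E'
from h import *
s=sense();print(s['tcp_pos'],s['wrist_force'],s['time_s'])
for k in range(2):
  for n in('top','side'):
    p,d=cap(n,n+'f.png');P=pts(n,d);x,y,h=P[...,0],P[...,1],P[...,2]
    for nm,x0 in(('B',.446),('A',.542),('C',.637)):
        m=(d>0)&(abs(x-x0)<.03)&(y>.16)&(y<.3)&(h>.1)&(h<.14)&(p.min(-1)>110);Q=P[m]
        print(n,nm,len(Q),np.round(np.percentile(Q,[2,50,98],0),4).tolist() if len(Q) else '')
  sense()
p0=cv2.imread('pics/topf.png');a=cv2.resize(p0[140:340,160:500],(800,470));cv2.imwrite('pics/fc.png',a)
for n in('top','side'):
    z=np.load(n+'0.npz');P=pts(n,z['d'])
    m=(abs(P[...,0]-.637)<.03)&(P[...,1]>.16)&(P[...,1]<.3)&(P[...,2]>.1)&(P[...,2]<.14)&(z['p'].min(-1)>110)
    print('C0',n,m.sum(),np.round(np.percentile(P[m],[2,50,98],0),4).tolist())
E
```

```text
[ 0.45136396 -0.01175113  0.23708192] [ 0.649625   -0.11397964 -0.16812495] 27.65
top B 0 
top A 536 [[0.5229, 0.1866, 0.1134], [0.5441, 0.237, 0.1267], [0.564, 0.2742, 0.1336]]
top C 700 [[0.617, 0.1851, 0.1053], [0.6334, 0.2285, 0.1256], [0.659, 0.2737, 0.1333]]
side B 312 [[0.4251, 0.179, 0.1029], [0.4388, 0.2191, 0.1251], [0.4668, 0.2687, 0.1306]]
side A 304 [[0.5212, 0.1819, 0.1032], [0.5327, 0.2243, 0.124], [0.5623, 0.2719, 0.13]]
side C 326 [[0.617, 0.182, 0.1028], [0.628, 0.2188, 0.1238], [0.6592, 0.2727, 0.1301]]
top B 0 
top A 537 [[0.5223, 0.1863, 0.1145], [0.5441, 0.2376, 0.1267], [0.5638, 0.2738, 0.1332]]
top C 698 [[0.6167, 0.1849, 0.1059], [0.6333, 0.2287, 0.1257], [0.6583, 0.2734, 0.1332]]
side B 311 [[0.4254, 0.1791, 0.103], [0.4387, 0.2195, 0.1249], [0.4673, 0.2692, 0.1304]]
side A 305 [[0.5213, 0.1826, 0.1021], [0.5323, 0.2247, 0.1242], [0.5622, 0.2731, 0.1304]]
side C 326 [[0.6169, 0.1812, 0.1027], [0.6279, 0.2196, 0.1239], [0.6584, 0.2736, 0.1303]]
C0 top 714 [[0.617, 0.1849, 0.1064], [0.6332, 0.2289, 0.1254], [0.6591, 0.2751, 0.1336]]
C0 side 326 [[0.6166, 0.1816, 0.1018], [0.6283, 0.2196, 0.1235], [0.6584, 0.2727, 0.1305]]
```

View pics/fc.png

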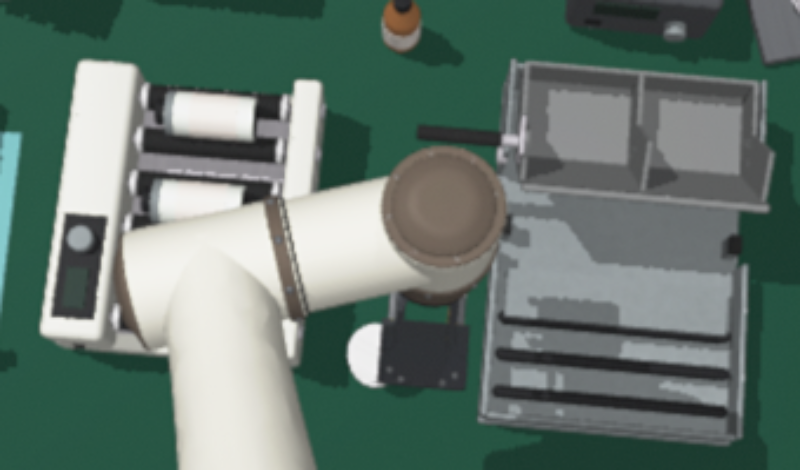

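View pics/sidef.png

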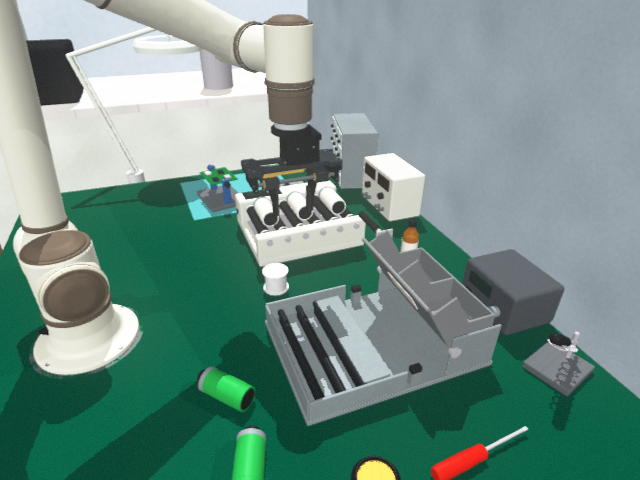

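The side view shows all three cartridges side by side on the mixer (265–332, 200–212), with the bin home and empty and the tray clear. All three measured the same in repeated readings, so I'm handing in.

```bash
python3 -c "
from station import *
print(finish_job(), sense()['time_s'])"
```

```text
the job is handed in; nothing more can be done
the job is handed in; nothing more can be done
```

I handed the job in at about 28 s on the robot's clock, with both cartridges on the mixer and the bin back home; the station reports no verdict.

- **Bin:** I pulled it by the side grip to its front stop, and both cartridges rolled out and came to rest between ribs 2 and 3 of the tray. I then swung the empty bin back. Its grip bar measured within about 1 mm of where it started.
- **Cartridges:** I laid cart_a in groove 3 and cart_b in groove 1, lowering each until both rollers carried it before opening the fingers.
- **Touchdown:** cart_a first touched the near roller, so I lifted it 1–2 mm and shifted it about 1 mm, twice, before release. The roller could have turned slightly then.

**Last checks:**
- Two consecutive pairs of pictures gave all three cartridges the same place to about 1 mm, at the same height. Groove 2 and groove 4 are empty.
- cart_c is where it was at the start, to about 1 mm.
- The gripper was clear of everything.
- In the last top view the arm hid cart_b, so only the side camera checked it.
- I did not measure roller angles. I judged the reel, the bottle and the other bystanders only by eye, and none looked moved.

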